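Make up the heel-repair tray: the full tack box and the coated heel lifts

ROBOT

A 6-joint arm with a two-finger parallel gripper is mounted at the origin on a cart in front of the work surface, level with it; the furniture and walls round the work are solid. World frame = base frame: x ahead of the robot, y to its left, z up, the work surface at z = 0. Lengths are in m, angles in rad, forces in N, time in s.
With the tool pointing down it reaches from about 0.3 to 0.875 m from the base axis. Payload 6.4 kg.
Tool frame: the origin (TCP) lies on the mounting face of the last link; the fingertips stand 173 mm ahead of it and the grasp point (between the pads) lies bot.tcp_to_grasp ahead of it (bot.tcp_to_grasp is the distance from the TCP to the grasp point, in m); z points along the fingers, y is the line along which they close (so a half turn about z gives the same grasp; the last joint's range is limited). The gripper opens to 85 mm and grips with 20 to 120 N. Pads are 22 mm wide; open, the fingers measure 114 mm over their backs; the gripper's body (76 mm by 85 mm) begins 54 mm behind the grasp point. The pads swing forward as they close: fully open they stand 13 mm farther back than shut.
Start: joints at [-1.433, 0.181, 1.607, -0, 1.354, -0.206], TCP at [0.194, -0.541, 0.405] pointing down, gripper open.
Joint ranges: [-2.99, 2.99], [-0.89, 2.07], [0.3, 2.58], [-1.14, 4.28], [0, 2.63], [-3.12, 3.12]. Speed limits (rad/s): [2.57, 2.57, 3.01, 3.14, 3.14, 3.14].

INTERFACE

Orientations are given as a unit quaternion [x, y, z, w].
In Python, from plant import bot gives the robot as it stands.
- The arm moves only by the shell command python3 -m crank 'ROWS' [FORCE]. ROWS is text: rows parted by semicolons, each of 7 numbers parted by spaces: the shift along the tool's x, y, z as a fraction of full scale, then the turn, a rotation vector about the tool's x, y, z as a fraction of full scale, then the opening, from 0 (shut) to 1 (fully open). In form: tx ty tz rx ry rz claw; .... A call has 1 to 12 rows; each row is the pose to reach, as a shift and turn from the pose commanded when the call began, along the tool's axes at that moment; what a row does not reach only later rows make up. Full scale, the value 1, is 0.5 m for a shift and 1.5 rad for a turn. A row lasts 1/8 s, in which the tool goes at most 62.5 mm and 10.7 degrees, less where a joint would pass 70% of its speed; a pose out of reach is approached as far as the arm can. A call with a number of a shift or a turn outside -1 to 1 is refused whole. A call with a gripper value outside its range is refused whole. The fingers move at their own pace and stop on an object; FORCE is the grip in N (left out, the last holds). Time passes only in rows, so rows that repeat a pose let the fingers close. It gives the time, the measured TCP pose, the force, the opening and the grip force at its end, in the units of the state.
- bot.state(): the state, without advancing time (a new reading comes with each control period).
- bot.read_camera(name): name is "side" or "top" or "wrist"; returns a dict with "color" (480x640x3 uint8, red, green, blue), "vertical_fov" (degrees; the focal length in pixels is half the picture's height over the tangent of half this angle, whatever the lens; pixels are square), "cx", "cy" (the principal point, pixels), "view" (4x4, takes a point from world to camera coordinates); the wrist camera has in their place "hand_eye" (4x4, takes a point from camera to tool coordinates, whose origin is the TCP and whose axes are the flange's). Camera axes: x right, y down, z forward; pixel columns grow to the right and rows downward; lengths in m; the calibration is good to about 2 mm. The wrist camera is an equidistant fisheye: a pixel r from the principal point sees the ray r / f radians off the axis. A picture is of the moment at which its call begins: read the wrist's pose just before it. There is no depth.
- bot.close_job(): hands the job in; it is judged then, once.
Trained networks look in the newest picture that a camera, given by its name, has taken for a name from the list of things; names that differ only in an ending like _2 or _b are one class to them, and where a whole thing is asked for, a point or a joint stands for the part that bears it (a point fixed in the world has none). Each returns a list of dicts, best first, with "score" (0 to 1); they miss things now and then, are a little off and sometimes report something else, mostly with a low value. They report only what shows in the picture. A call takes as long as a camera call.
- bot.spot_in(query, camera): "pixel" ([column, row] in pixels, amid what is visible of it).
- bot.regions_of(query, camera): "pixels" (480x640 bool, what is visible of it) and "pixel" ([column, row] in pixels, amid what is visible of it).
The state is a dict: "time": time; "joint_pos": joint angles; "qvel": joint speeds; "effort": joint torques, N m; "ee_pos": TCP position; "tool_rot": TCP orientation; "force": force on the tool from outside, world axes, zero at the start; "ft_torque": the same for the moment, N m; "grip_width": finger opening in m; "gripper_force": force on a finger pad.
Only numpy, scipy, OpenCV 4.12 (cv2) and the standard library are available. Lean on these libraries where they do the work, as an engineer would, in place of code of your own. Each camera call takes 0.05 s, during which the arm holds its last target. There are 200 camera calls.

TASK

Make up the job tray for a heel repair. Of the three identical closed tack boxes one is full and the others nearly empty: lift each to find the heavy one and stand it in the walled bay of the job tray (neither of the light ones may ever be set down in that tray), and stand the two light ones side by side in the grey returns tray. Move every heel lift from the drying rack to the job tray, one flat and lengthwise on the middle of each rib with its coated face still up, holding it by its side edges only, as nothing may touch a coated face; leave everything else on the bench where it is.

Things in the scene. Friction and masses are not known exactly. Their poses are not given: they have to be found in the camera images.
- tack_box_1_center (a point): Closed cardboard tack box, one of three that look alike, 55 mm (own x) by 80 mm (own y) by 34 mm high; this point is at its centre, 17 mm above its underside. One of the three is full and weighs 0.37 to 0.53 kg, the other two 0.09 to 0.15 kg; only lifting tells which. Starts on the bench between the robot and the clear bin, long side roughly away from the robot; grip it across the 55 mm. The bin behind it is 0.24 m high, its front face 0.10 to 0.12 m beyond this point.
- tack_box_2_center (a point): Closed cardboard tack box, one of three that look alike, 55 mm (own x) by 80 mm (own y) by 34 mm high; this point is at its centre, 17 mm above its underside. One of the three is full and weighs 0.37 to 0.53 kg, the other two 0.09 to 0.15 kg; only lifting tells which. Starts on the bench between the robot and the clear bin, long side roughly away from the robot; grip it across the 55 mm. The bin behind it is 0.24 m high, its front face 0.10 to 0.12 m beyond this point.
- tack_box_3_center (a point): Closed cardboard tack box, one of three that look alike, 55 mm (own x) by 80 mm (own y) by 34 mm high; this point is at its centre, 17 mm above its underside. One of the three is full and weighs 0.37 to 0.53 kg, the other two 0.09 to 0.15 kg; only lifting tells which. Starts on the bench between the robot and the clear bin, long side roughly away from the robot; grip it across the 55 mm. The bin behind it is 0.24 m high, its front face 0.10 to 0.12 m beyond this point.
- lift_1_center (a point): Black rubber heel lift, a flat D-shaped piece 46 mm wide (own x) by 75 mm long (own y, round end at +y) and 6 mm thick, 50 g; this point is at its centre, half-way through the thickness. Own z points out of the coated top face (a tan panel 36 by 60 mm that stops 5 mm short of the sides). It starts on a rib of the drying rack, coated face up; grip it across the 46 mm by the two straight side edges at this point. Two or three of these are present.
- lift_2_center (a point): Black rubber heel lift, a flat D-shaped piece 46 mm wide (own x) by 75 mm long (own y, round end at +y) and 6 mm thick, 50 g; this point is at its centre, half-way through the thickness. Own z points out of the coated top face (a tan panel 36 by 60 mm that stops 5 mm short of the sides). It starts on a rib of the drying rack, coated face up; grip it across the 46 mm by the two straight side edges at this point. Two or three of these are present.
- lift_3_center (a point): Black rubber heel lift, a flat D-shaped piece 46 mm wide (own x) by 75 mm long (own y, round end at +y) and 6 mm thick, 50 g; this point is at its centre, half-way through the thickness. Own z points out of the coated top face (a tan panel 36 by 60 mm that stops 5 mm short of the sides). It starts on a rib of the drying rack, coated face up; grip it across the 46 mm by the two straight side edges at this point. Two or three of these are present.
- job_tray: Wooden job tray, fixed to the bench, 300 mm (x, away from the robot) by 100 mm (y), floor 4 mm thick, walls 3 mm thick and 10 mm high over the bench. At its near (-x) end is a walled bay for a tack box, then three ribs with cork tops. Origin: centre of its underside, on the bench. It may stand at the left end of the bench or between the last jack and the clear bin (the drying rack stands at the other place); the jack is 0.27 m high, the bin 0.24 m: go round or over them.
- box_bay (a point): Centre of the floor of the job tray's box bay, 4 mm above the bench; axes as the tray. The bay is 69 mm (x) by 94 mm (y) inside, with walls that rise 6 mm above this floor: a tack box stands in it with its 55 mm along x.
- tray_rib_1 (a point): Centre of the top of a rib of the job tray, 28 mm above the bench (floor of the tray: 4 mm); axes as the tray. The rib is 28 mm (x) by 64 mm (y), narrower than a heel lift, so the sides of a lift laid on it lengthwise along y overhang by 9 mm. The ribs stand 76 mm apart along the tray's x.
- tray_rib_2 (a point): Centre of the top of a rib of the job tray, 28 mm above the bench (floor of the tray: 4 mm); axes as the tray. The rib is 28 mm (x) by 64 mm (y), narrower than a heel lift, so the sides of a lift laid on it lengthwise along y overhang by 9 mm. The ribs stand 76 mm apart along the tray's x.
- tray_rib_3 (a point): Centre of the top of a rib of the job tray, 28 mm above the bench (floor of the tray: 4 mm); axes as the tray. The rib is 28 mm (x) by 64 mm (y), narrower than a heel lift, so the sides of a lift laid on it lengthwise along y overhang by 9 mm. The ribs stand 76 mm apart along the tray's x.
- drying_rack: Metal drying rack, fixed, a flat plate 300 mm (x) by 100 mm (y) by 4 mm without walls, with three ribs (rubber tops, 28 mm above the bench, 28 by 64 mm) at x = -95, 0 and 95 mm on which the heel lifts lie. Origin: centre of its underside, on the bench.
- returns_tray: Grey plastic returns tray, fixed, 100 mm (x) by 166 mm (y) outside, floor 4 mm thick, walls 3 mm thick and 10 mm high over the bench, no ribs. Two tack boxes stand in it side by side, each with its 80 mm along the tray's x and its 55 mm along y (centres at about y = -40 and +40 mm). Origin: centre of its underside, on the bench. It stands near the front edge; the round pad of the last jack overhangs the bench some 5 cm behind it, 0.2 m up.
- marker: Bystander: white marker with a green cap lying in front of the clear bin, 14 by 132 by 14 mm. Origin under its centre.
- glue_tube: Bystander: glue tube lying in front of the clear bin, 37 by 126 by 26 mm. Origin under its centre.
- polish_tin: Bystander: round polish tin under the pad of the last jack, 73 mm across, 23 mm high. Origin under its centre.

How it is judged:
At the end, for the whole second after the job is handed in: The full box stands in the job tray's bay, both light ones upright on the floor of the returns tray; every heel lift lies flat, coated face up, on a job tray rib of its own, centre within 12 mm across and 15 mm along, turned under 0.3 rad; all at rest (x of full_load_c0 in the frame of box_bay between -0.018 and 0.018 m and y of full_load_c0 in the frame of box_bay between -0.018 and 0.018 m and z of full_load_c0 in the frame of box_bay between 0.01 and 0.022 m and ((x of tack_box_1_center in the frame of box_bay between -0.015 and 0.015 m and y of tack_box_1_center in the frame of box_bay between -0.015 and 0.015 m and z of tack_box_1_center in the frame of box_bay between 0.012 and 0.022 m and angle between tack_box_1_center's own z axis and vertical below 0.1 rad) or (x of tack_box_1_center in the frame of returns_tray between -0.02 and 0.02 m and y of tack_box_1_center in the frame of returns_tray between -0.06 and 0.06 m and z of tack_box_1_center in the frame of returns_tray between 0.016 and 0.026 m and angle between tack_box_1_center's own z axis and vertical below 0.1 rad)) and ((x of tack_box_2_center in the frame of box_bay between -0.015 and 0.015 m and y of tack_box_2_center in the frame of box_bay between -0.015 and 0.015 m and z of tack_box_2_center in the frame of box_bay between 0.012 and 0.022 m and angle between tack_box_2_center's own z axis and vertical below 0.1 rad) or (x of tack_box_2_center in the frame of returns_tray between -0.02 and 0.02 m and y of tack_box_2_center in the frame of returns_tray between -0.06 and 0.06 m and z of tack_box_2_center in the frame of returns_tray between 0.016 and 0.026 m and angle between tack_box_2_center's own z axis and vertical below 0.1 rad)) and ((x of tack_box_3_center in the frame of box_bay between -0.015 and 0.015 m and y of tack_box_3_center in the frame of box_bay between -0.015 and 0.015 m and z of tack_box_3_center in the frame of box_bay between 0.012 and 0.022 m and angle between tack_box_3_center's own z axis and vertical below 0.1 rad) or (x of tack_box_3_center in the frame of returns_tray between -0.02 and 0.02 m and y of tack_box_3_center in the frame of returns_tray between -0.06 and 0.06 m and z of tack_box_3_center in the frame of returns_tray between 0.016 and 0.026 m and angle between tack_box_3_center's own z axis and vertical below 0.1 rad)) and ((x of lift_1_center in the frame of tray_rib_1 between -0.012 and 0.012 m and y of lift_1_center in the frame of tray_rib_1 between -0.015 and 0.015 m and z of lift_1_center in the frame of tray_rib_1 between -0.001 and 0.007 m and angle between lift_1_center's own z axis and vertical below 0.1 rad and angle between the x axis of lift_1_center and the x axis of tray_rib_1, either way round below 0.3 rad) or (x of lift_1_center in the frame of tray_rib_2 between -0.012 and 0.012 m and y of lift_1_center in the frame of tray_rib_2 between -0.015 and 0.015 m and z of lift_1_center in the frame of tray_rib_2 between -0.001 and 0.007 m and angle between lift_1_center's own z axis and vertical below 0.1 rad and angle between the x axis of lift_1_center and the x axis of tray_rib_2, either way round below 0.3 rad) or (x of lift_1_center in the frame of tray_rib_3 between -0.012 and 0.012 m and y of lift_1_center in the frame of tray_rib_3 between -0.015 and 0.015 m and z of lift_1_center in the frame of tray_rib_3 between -0.001 and 0.007 m and angle between lift_1_center's own z axis and vertical below 0.1 rad and angle between the x axis of lift_1_center and the x axis of tray_rib_3, either way round below 0.3 rad)) and ((x of lift_2_center in the frame of tray_rib_1 between -0.012 and 0.012 m and y of lift_2_center in the frame of tray_rib_1 between -0.015 and 0.015 m and z of lift_2_center in the frame of tray_rib_1 between -0.001 and 0.007 m and angle between lift_2_center's own z axis and vertical below 0.1 rad and angle between the x axis of lift_2_center and the x axis of tray_rib_1, either way round below 0.3 rad) or (x of lift_2_center in the frame of tray_rib_2 between -0.012 and 0.012 m and y of lift_2_center in the frame of tray_rib_2 between -0.015 and 0.015 m and z of lift_2_center in the frame of tray_rib_2 between -0.001 and 0.007 m and angle between lift_2_center's own z axis and vertical below 0.1 rad and angle between the x axis of lift_2_center and the x axis of tray_rib_2, either way round below 0.3 rad) or (x of lift_2_center in the frame of tray_rib_3 between -0.012 and 0.012 m and y of lift_2_center in the frame of tray_rib_3 between -0.015 and 0.015 m and z of lift_2_center in the frame of tray_rib_3 between -0.001 and 0.007 m and angle between lift_2_center's own z axis and vertical below 0.1 rad and angle between the x axis of lift_2_center and the x axis of tray_rib_3, either way round below 0.3 rad)) and ((x of lift_3_center in the frame of tray_rib_1 between -0.012 and 0.012 m and y of lift_3_center in the frame of tray_rib_1 between -0.015 and 0.015 m and z of lift_3_center in the frame of tray_rib_1 between -0.001 and 0.007 m and angle between lift_3_center's own z axis and vertical below 0.1 rad and angle between the x axis of lift_3_center and the x axis of tray_rib_1, either way round below 0.3 rad) or (x of lift_3_center in the frame of tray_rib_2 between -0.012 and 0.012 m and y of lift_3_center in the frame of tray_rib_2 between -0.015 and 0.015 m and z of lift_3_center in the frame of tray_rib_2 between -0.001 and 0.007 m and angle between lift_3_center's own z axis and vertical below 0.1 rad and angle between the x axis of lift_3_center and the x axis of tray_rib_2, either way round below 0.3 rad) or (x of lift_3_center in the frame of tray_rib_3 between -0.012 and 0.012 m and y of lift_3_center in the frame of tray_rib_3 between -0.015 and 0.015 m and z of lift_3_center in the frame of tray_rib_3 between -0.001 and 0.007 m and angle between lift_3_center's own z axis and vertical below 0.1 rad and angle between the x axis of lift_3_center and the x axis of tray_rib_3, either way round below 0.3 rad)) and linear speed of each of tack_box_1, tack_box_2, tack_box_3, lift_1, lift_2, lift_3 below 0.02 m/s); the robot touches nothing.
It fails at once if something touches the coated face of a heel lift (contact force between any of lift_1_face, lift_2_face, lift_3_face and anything else above 0.5 N).
It fails at once if one of the two light boxes is set down in the job tray ((x of light_load_a_c0 in the frame of job_tray between -0.15 and 0.15 m and y of light_load_a_c0 in the frame of job_tray between -0.05 and 0.05 m and z of light_load_a_c0 in the frame of job_tray below 0.024 m) or (x of light_load_b_c0 in the frame of job_tray between -0.15 and 0.15 m and y of light_load_b_c0 in the frame of job_tray between -0.05 and 0.05 m and z of light_load_b_c0 in the frame of job_tray below 0.024 m)).
It fails at once if the marker, the glue tube or the polish tin is pushed more than 5 cm away (distance of any of marker, glue_tube, polish_tin from where it was at the start of the episode above 0.05 m).
Of lift_1, lift_2, lift_3 only 2 to 3 are there at a start; the rules pass over those that are not, and their reading is None.
At some moment in a run one of tack_box_1, tack_box_2, tack_box_3 may be knocked a few centimetres aside while the robot is not near it.
It also fails if it takes over 210 s, if anything falls off the work surface, if the arm or the gripper's body presses on something with over 40 N, if the wrist force passes 120 N, or if a joint passes its speed limit or range.

## Working session

There is one attempt and no reset: what is moved stays moved. The work goes in short steps, Python scripts to look and compute and a shell command to move; the robot and the scene stay as the last step left them, time stands still between calls to the robot, and variables do not carry over. Pictures are saved under pics/ and viewed, at most 14 in all, crops included, and the job is handed in when it is done.

```bash
ls; mkdir -p pics; cat > h.py <<'E'
import numpy as np, cv2
from scipy.spatial.transform import Rotation as R
from plant import bot
def snap(n,f=None):
    s=bot.state(); c=bot.read_camera(n)
    if f: cv2.imwrite('pics/'+f,cv2.cvtColor(c['color'],cv2.COLOR_RGB2BGR))
    return s,c
def ray(c,px,s=None):
    f=240/np.tan(np.radians(c['vertical_fov'])/2)
    d=np.array([px[0]-c['cx'],px[1]-c['cy']],float)
    if 'view' in c:
        V=np.array(c['view']); r=V[:3,:3].T@np.array([d[0]/f,d[1]/f,1]); o=-V[:3,:3].T@V[:3,3]
    else:
        rr=np.hypot(*d); t=rr/f; v=np.array([*(d/max(rr,1e-9)*np.sin(t)),np.cos(t)])
        H=np.array(c['hand_eye']); Q=R.from_quat(s['tool_rot']).as_matrix()
        r=Q@H[:3,:3]@v; o=Q@H[:3,3]+np.array(s['ee_pos'])
    return o,r
def at(c,px,z,s=None):
    o,r=ray(c,px,s); return o+r*(z-o[2])/r[2]
E
python3 - <<'E'
from h import *
print(bot.tcp_to_grasp, bot.state())
for n in ('top','side','wrist'):
    s,c=snap(n,n+'0.png')
    print(n,c['vertical_fov'],c['cx'],c['cy'], ray(c,[320,240],s))
    for q,z in (('tack_box_1_center',.034),('lift_1_center',.034),('job_tray',.005),('box_bay',.004),('tray_rib_1',.028),('drying_rack',.004),('returns_tray',.004),('marker',.007),('glue_tube',.013),('polish_tin',.023)):
        try: print(q,[(round(d['score'],2),np.round(d['pixel']).tolist(),at(c,d['pixel'],z,s).round(3)[:2].tolist()) for d in bot.spot_in(q,n)])
        except Exception as e: print(q,e)
E
```

```text
pics
0.1547 {'time': 0.0, 'joint_pos': array([-1.43332079e+00,  1.81573549e-01,  1.60802921e+00, -1.39745360e-06,
        1.35382890e+00, -2.06306863e-01]), 'qvel': array([-8.36206758e-04, -1.34182018e-03, -1.39518083e-03, -5.67229503e-04,
        5.86670378e-05, -3.34929655e-04]), 'effort': array([ 5.30362249e-04, -4.44876409e+01, -3.51330435e+01, -1.99428164e-04,
        9.20821389e-03,  1.30756419e-05]), 'ee_pos': array([ 0.19377985, -0.54108425,  0.40375536]), 'tool_rot': array([ 9.85262604e-01,  1.71046061e-01,  3.09571834e-05, -9.18979891e-04]), 'force': array([-0.24574013, -0.14614171, -0.31705255]), 'ft_torque': array([-0.0654171 , -0.00706558,  0.01914843]), 'gripper_force': 0.0, 'grip_width': 0.08558766058969271}
top 52.28986571239726 321.668279503799 241.78131889587374 (array([ 0.500843  , -0.05261574,  1.07429703]), array([ 6.43608552e-02,  2.43003519e-04, -9.97939145e-01]))
tack_box_1_center [(0.91, [372.0, 304.0], [0.434, -0.162]), (0.28, [322.0, 253.0], [0.539, -0.056])]
lift_1_center [(0.94, [170.0, 301.0], [0.439, 0.263])]
job_tray [(0.6, [319.0, 249.0], [0.55, -0.04
[... 765 characters left out ...]
0.052])]
tray_rib_1 [(0.71, [313.0, 265.0], [0.524, -0.034])]
drying_rack [(0.98, [251.0, 357.0], [0.507, 0.278])]
returns_tray [(0.73, [321.0, 318.0], [0.429, 0.103])]
marker [(0.7, [350.0, 227.0], [0.528, -0.259]), (0.65, [321.0, 316.0], [0.431, 0.1]), (0.18, [311.0, 268.0], [0.535, -0.045])]
glue_tube [(0.62, [378.0, 202.0], [0.507, -0.411])]
polish_tin [(0.75, [276.0, 303.0], [0.536, 0.125])]
wrist 65.70646984690485 322.5030286366515 237.73971395403174 (array([ 0.27435279, -0.51189356,  0.37426005]), array([-0.31642083, -0.10610337, -0.9426664 ]))
tack_box_1_center []
lift_1_center []
job_tray []
box_bay []
tray_rib_1 []
drying_rack []
returns_tray []
marker []
glue_tube []
polish_tin []
```

View pics/top0.png

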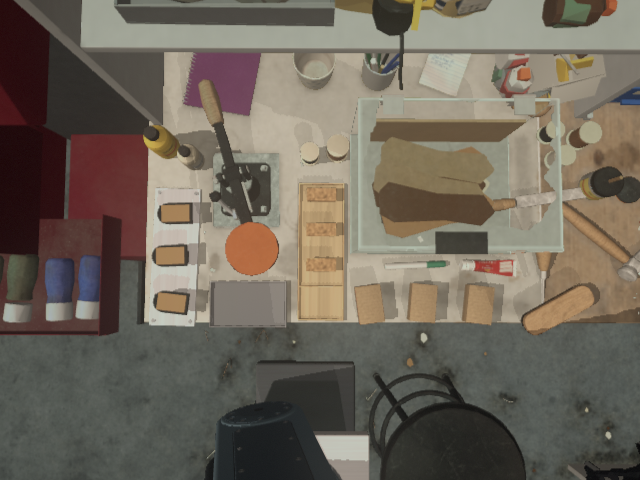

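View pics/side0.png

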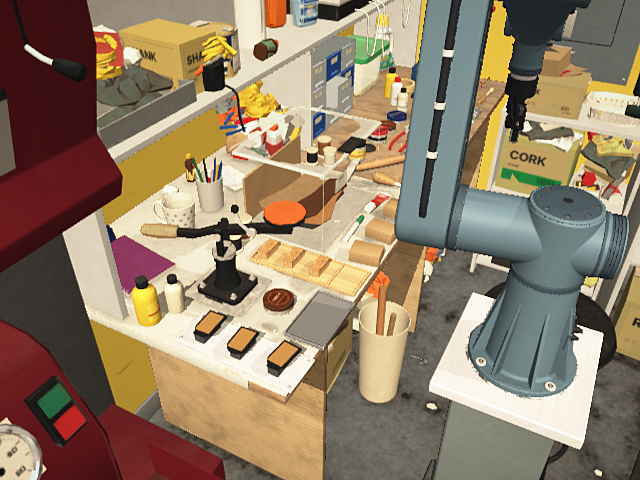

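Top view (up = +x, left = +y): three lifts on the rack at about (175,213), (170,255), (171,302); job tray (322,250) with bay at the bottom; returns tray (249,303); boxes at (370,303), (424,301), (479,303). The side view agrees; the tin is under the jack pad.

```bash
python3 - <<'E'
from h import *
s,c=snap('top')
im=cv2.cvtColor(c['color'],cv2.COLOR_RGB2BGR)
for q in ('tack_box_1_center','lift_1_center','job_tray','returns_tray','drying_rack'):
    for d in bot.regions_of(q,'top'):
        m=d['pixels'].astype(np.uint8); r=cv2.minAreaRect(cv2.findNonZero(m)); print(q,round(d['score'],2),m.sum(),np.round(r[0],1),np.round(r[1],1),round(r[2],1))
a=cv2.resize(im[275:335,340:510],None,fx=4.6,fy=4.6,interpolation=cv2.INTER_CUBIC)
b=cv2.resize(im[180:330,140:360],None,fx=3.6,fy=3.6,interpolation=cv2.INTER_CUBIC)
cv2.imwrite('pics/a.png',a);cv2.imwrite('pics/b.png',b)
hsv=cv2.cvtColor(im,cv2.COLOR_BGR2HSV)
# dark lift bodies
k=(im.max(2)<60).astype(np.uint8); k[:, :150]=0;k[:,200:]=0;k[:190]=0;k[325:]=0
n,l,st,ce=cv2.connectedComponentsWithStats(k); print(st,ce)
t=cv2.inRange(hsv,(8,90,110),(22,255,255)); t[:,:150]=0;t[:,200:]=0;t[:190]=0;t[325:]=0
for ct in cv2.findContours(t,0,1)[0]:
    if cv2.contourArea(ct)>100:
        r=cv2.minAreaRect(ct); print('panel',r, at(c,r[0],.034))
E
```

```text
tack_box_1_center 0.69 1027 [368.9 303.1] [39.2 26.6] 82.6
lift_1_center 0.56 777 [170.9 301.4] [36.6 23.2] 6.3
job_tray 0.92 6369 [320.5 252. ] [ 47. 138.] 0.0
returns_tray 0.93 3507 [247.5 304. ] [46. 77.] 90.0
returns_tray 0.59 6275 [320.  251.5] [137.  46.] 90.0
drying_rack 0.59 4158 [174.7 256.4] [ 46.5 137.4] 3.0
drying_rack 0.35 6316 [320.5 251.5] [137.  47.] 90.0
[[     0      0    640    480 307187]
 [   154    299      2      2      3]
 [   188    299      1      2      2]
 [   154    303      1      1      1]
 [   155    306      1      1      1]
 [   187    306      1      3      3]
 [   186    312      1      3      3]] [[319.50613796 239.49722156]
 [154.66666667 299.66666667]
 [188.         299.5       ]
 [154.         303.        ]
 [155.         306.        ]
 [187.         307.        ]
 [186.         313.        ]]
panel ((170.72865295410156, 302.0563049316406), (28.567684173583984, 17.58460807800293), 6.709836959838867) [0.43574975 0.26282695 0.034     ]
panel ((170.0, 255.5), (17.0, 28.0), 90.0) [0.53415842 0.2664306  0.034     ]
panel ((175.0, 212.5), (17.0, 28.0), 90.0) [0.62609565 0.25768377 0.034     ]
```

View pics/a.png

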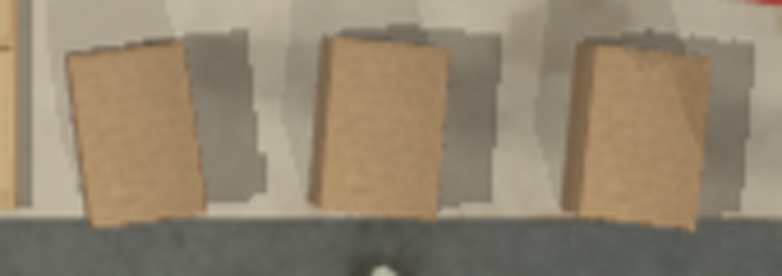

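View pics/b.png

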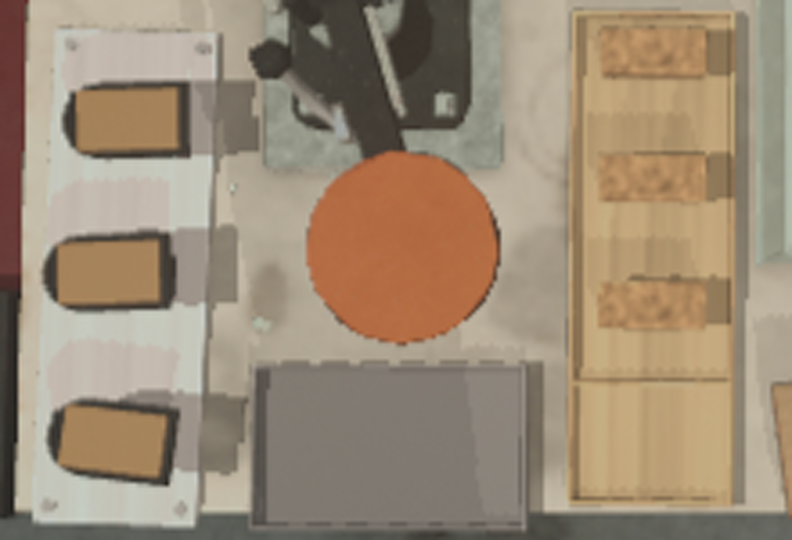

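Crop A: box tops are clear quads (first tilted about -7°, the others +4° and +7°). Crop B: lifts at (126,120), (109,270), (113,440), the nearest tilted; ribs at (652,52), (652,177), (652,305); bay centre (652,441); returns tray centre (388,445); pad 306–498 wide.

```bash
cat >> h.py <<'E'
def plan(*T,start=None,rel=True):
    """targets (x,y,z_grasp,yaw of tool x); prints rows (7th missing) relative to the start pose"""
    s=bot.state()
    if start is None: p=np.array(s['ee_pos']);q=R.from_quat(s['tool_rot'])
    else: p=np.array([*start[:2],start[2]+bot.tcp_to_grasp]); q=R.from_euler('z',start[3])*R.from_euler('x',np.pi)
    for t in T:
        g=np.array([t[0],t[1],t[2]+bot.tcp_to_grasp]); Q=R.from_euler('z',t[3])*R.from_euler('x',np.pi)
        d=q.inv().apply(g-p)/.5; r=(q.inv()*Q).as_rotvec()/1.5
        print(np.round(t,3),'->',*np.round(d,4),*np.round(r,4),' rows',int(max(np.ceil(np.linalg.norm(g-p)/.0625),np.ceil(np.linalg.norm(r)*1.5/.187))))
E
python3 - <<'E'
from h import *
s,c=snap('top')
A=lambda u,v,z,o,k: at(c,[(u+.5)/k-.5+o[0],(v+.5)/k-.5+o[1]],z)[:2]
a=lambda u,v,z:A(u,v,z,(340,275),4.6)
b=lambda u,v,z:A(u,v,z,(140,180),3.6)
for Q in ([(67,55),(185,41),(206,211),(93,228)],[(330,38),(448,46),(438,219),(318,205)],[(594,42),(711,57),(694,230),(578,212)]):
    P=np.array([a(*q,.034) for q in Q]); L=(P[0]+P[1]-P[2]-P[3])/2; W=(P[0]+P[3]-P[1]-P[2])/2
    print('box',P.mean(0).round(3),np.linalg.norm(L).round(3),np.linalg.norm(W).round(3),'yaw of y-axis side vs +x',np.arctan2(L[1],L[0]).round(3),np.arctan2(-W[0],W[1]).round(3))
for n,l in (('lift',[(63,120,.031),(189,120,.034),(126,120,.034),(43,270,.031),(175,270,.034),(109,270,.034),(47,436,.031),(173,446,.034),(113,441,.034)]),('rib',[(652,52,.028),(652,177,.028),(652,305,.028),(599,177,.028),(706,177,.028)]),('bay',[(652,441,.007),(574,441,.01),(730,441,.01),(652,382,.01),(652,500,.01),(570,12,.01),(570,503,.01)]),('ret',[(388,445,.01),(250,362,.01),(526,528,.01)]),('pad',[(306,247,.2),(498,247,.2),(402,343,.2)])):
    for q in l: print(n,q,b(*q).round(3))
print('bin',at(c,[355,170],.24),at(c,[450,250],.24))
print(bot.read_camera('wrist')['hand_eye'])
E
```

```text
box [ 0.433 -0.158] 0.079 0.054 yaw of y-axis side vs +x 0.133 0.134
box [ 0.437 -0.271] 0.078 0.055 yaw of y-axis side vs +x -0.075 -0.09
box [ 0.433 -0.391] 0.079 0.054 yaw of y-axis side vs +x -0.114 -0.138
lift (63, 120, 0.031) [0.625 0.297]
lift (189, 120, 0.034) [0.625 0.221]
lift (126, 120, 0.034) [0.625 0.258]
lift (43, 270, 0.031) [0.536 0.307]
lift (175, 270, 0.034) [0.536 0.228]
lift (109, 270, 0.034) [0.536 0.267]
lift (47, 436, 0.031) [0.438 0.302]
lift (173, 446, 0.034) [0.433 0.227]
lift (113, 441, 0.034) [0.436 0.262]
rib (652, 52, 0.028) [ 0.668 -0.054]
rib (652, 177, 0.028) [ 0.592 -0.054]
rib (652, 305, 0.028) [ 0.516 -0.054]
rib (599, 177, 0.028) [ 0.592 -0.022]
rib (706, 177, 0.028) [ 0.592 -0.086]
bay (652, 441, 0.007) [ 0.435 -0.054]
bay (574, 441, 0.01) [ 0.435 -0.007]
bay (730, 441, 0.01) [ 0.435 -0.101]
bay (652, 382, 0.01) [ 0.47  -0.054]
bay (652, 500, 0.01) [ 0.4   -0.054]
bay (570, 12, 0.01) [ 0.695 -0.004]
bay (570, 503, 0.01) [ 0.398 -0.005]
ret (388, 445, 0.01) [0.432 0.104]
ret (250, 362, 0.01) [0.482 0.188]
ret (526, 528, 0.01) [0.383 0.021]
pad (306, 247, 0.2) [0.542 0.118]
pad (498, 247, 0.2) [0.542 0.023]
pad (402, 343, 0.2) [0.495 0.07 ]
bin [ 0.67581709 -0.11251171  0.24      ] [ 0.53805057 -0.27465763  0.24      ]
[[-6.14794750e-04 -9.44696706e-01 -3.27944746e-01  8.57488468e-02]
 [ 9.99999794e-01 -6.41356266e-04 -2.71615035e-05 -6.05648330e-04]
 [-1.84670035e-04 -3.27944695e-01  9.44696905e-01  3.04363188e-02]
 [ 0.00000000e+00  0.00000000e+00  0.00000000e+00  1.00000000e+00]]
```

```bash
python3 - <<'E'
from h import *
plan((.40,-.391,.16,1.70))
plan((.433,-.391,.12,3.016),start=(.40,-.391,.16,1.70))
plan((.433,-.391,.03,3.016),start=(.433,-.391,.12,3.016))
E
```

```text
[ 0.4   -0.391  0.16   1.7  ] -> 0.4896 -0.1442 0.18 -0.0 0.0 -0.9042  rows 8
[ 0.433 -0.391  0.12   3.016] -> -0.0085 0.0654 0.08 0.0 0.0 -0.8773  rows 8
[ 0.433 -0.391  0.03   3.016] -> 0.0 -0.0 0.18 0.0 0.0 0.0  rows 2
```

```bash
r='' ; python3 -m crank '0.49 -0.144 0.18 0 0 -0.904 1;0.49 -0.144 0.18 0 0 -0.904 1;0.49 -0.144 0.18 0 0 -0.904 1;0.49 -0.144 0.18 0 0 -0.904 1;0.49 -0.144 0.18 0 0 -0.904 1;0.49 -0.144 0.18 0 0 -0.904 1;0.49 -0.144 0.18 0 0 -0.904 1;0.49 -0.144 0.18 0 0 -0.904 1;0.49 -0.144 0.18 0 0 -0.904 1;0.49 -0.144 0.18 0 0 -0.904 1' 30
python3 -m crank '-0.0085 0.0655 0.08 0 0 -0.877 1;-0.0085 0.0655 0.08 0 0 -0.877 1;-0.0085 0.0655 0.08 0 0 -0.877 1;-0.0085 0.0655 0.08 0 0 -0.877 1;-0.0085 0.0655 0.08 0 0 -0.877 1;-0.0085 0.0655 0.08 0 0 -0.877 1;-0.0085 0.0655 0.08 0 0 -0.877 1;-0.0085 0.0655 0.08 0 0 -0.877 1;-0.0085 0.0655 0.08 0 0 -0.877 1;-0.0085 0.0655 0.08 0 0 -0.877 1'
python3 - <<'E'
from h import *
s,c=snap('wrist','w1.png')
print(s['joint_pos'].round(2))
for d in bot.regions_of('tack_box_1_center','wrist'):
    print(d['score'],d['pixel'],at(c,d['pixel'],.034,s))
s,c=snap('top')
for d in bot.regions_of('tack_box_1_center','top'):
    print(d['score'],d['pixel'],at(c,d['pixel'],.034,s))
plan((.433,-.391,.03,3.016))
E
```

```text
time: 3.3
ee_pos: [0.4002, -0.391, 0.3147]
tool_rot: [0.66, 0.751, -0.0, 0.0]
force: [-0.1, -0.3, 0.3]
grip_width: 0.0859
gripper_force: 0.0
time: 4.55
ee_pos: [0.4332, -0.391, 0.2747]
tool_rot: [0.064, 0.998, 0.0, -0.0]
force: [0.5, 0.7, 0.6]
grip_width: 0.0856
gripper_force: 0.0
[-0.94  0.35  1.69 -0.    1.11 -2.38]
0.81 [608.3, 208.1] [ 0.42657932 -0.17869635  0.034     ]
0.71 [369.6, 304.9] [ 0.43059124 -0.15762769  0.034     ]
[ 0.433 -0.391  0.03   3.016] -> 0.0005 -0.0001 0.18 0.0 -0.0 -0.001  rows 2
```

View pics/w1.png

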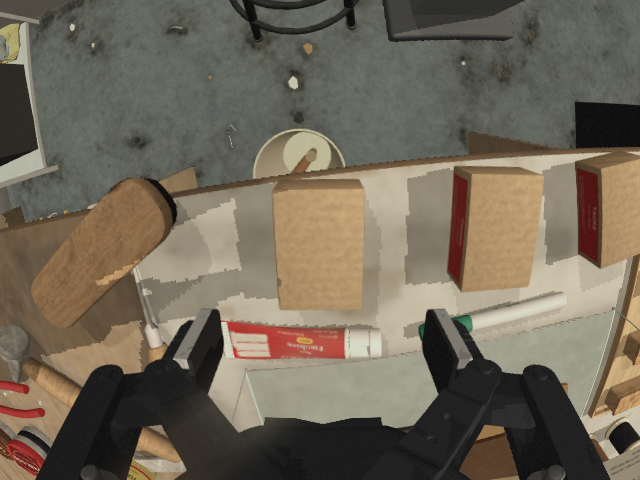

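The wrist view shows box C centred between the fingers: top corners (274,181), (362,180), (364,309), (279,308). B sits at (495,225), and the glue tube at (300,340) is clear of the fingers' descent path behind the box.

```bash
python3 - <<'E'
from h import *
s=bot.state();c=bot.read_camera('wrist')
P=np.array([at(c,p,.034,s)[:2] for p in [(274,181),(362,180),(364,309),(279,308)]]);print(P.mean(0),P)
for p in [(375,330),(378,352),(230,340)]: print(at(c,p,.013,s))
E
python3 -m crank '0 0 0.1 0 0 0 1;0 0 0.18 0 0 0 1;0 0 0.18 0 0 0 1;0 0 0.18 0 0 0 1;0 0 0.18 0 0 0 0.3;0 0 0.18 0 0 0 0.3;0 0 0.18 0 0 0 0.3;0 0 0.18 0 0 0 0.3;0 0 0.18 0 0 0 0.3;0 0 0.18 0 0 0 0.3' 30
```

```text
[ 0.42921502 -0.3911598 ] [[ 0.38456743 -0.41195581]
 [ 0.39049763 -0.36165865]
 [ 0.47479752 -0.36803359]
 [ 0.46699751 -0.42299117]]
[ 0.50668987 -0.3601176   0.013     ]
[ 0.5277422  -0.35898886  0.013     ]
[ 0.50311647 -0.47061167  0.013     ]
time: 6.05
ee_pos: [0.4338, -0.3918, 0.1867]
tool_rot: [0.063, 0.998, -0.001, 0.001]
force: [-0.8, 0.5, 7.1]
grip_width: 0.054
gripper_force: 32.3
```

```bash
python3 -m crank '0 0 -0.1 0 0 0 0.3;0 0 -0.2 0 0 0 0.3;0 0 -0.2 0 0 0 0.3;0 0 -0.2 0 0 0 0.3;0 0 -0.2 0 0 0 0.3;0 0 -0.2 0 0 0 0.3;0 0 -0.2 0 0 0 0.3;0 0 -0.2 0 0 0 0.3' 40
python3 -m crank '0 0 0 0 0 0 0.3;0 0 0 0 0 0 0.3;0 0 0 0 0 0 0.3'
python3 - <<'E'
from h import *
print(bot.state()['joint_pos'].round(2))
print('bay');plan((.434,-.2,.16,2.4),(.434,-.054,.12,1.571),(.434,-.054,.036,1.571))
print('ret');plan((.432,-.1,.16,3.1416),(.432,.062,.12,3.1416),(.432,.062,.036,3.1416))
E
```

```text
time: 7.05
ee_pos: [0.4332, -0.391, 0.2843]
tool_rot: [0.063, 0.998, 0.0, -0.0]
force: [-0.3, -1.1, -1.4]
grip_width: 0.0537
gripper_force: 45.6
time: 7.42
ee_pos: [0.4333, -0.391, 0.2847]
tool_rot: [0.063, 0.998, -0.0, 0.0]
force: [-0.5, 0.4, -1.6]
grip_width: 0.0533
gripper_force: 45.6
[-0.94  0.33  1.68  0.    1.13 -2.38]
bay
[ 0.434 -0.2    0.16   2.4  ] -> 0.0466 0.3792 -0.0599 -0.0 0.0001 0.4102  rows 4
[ 0.434 -0.054  0.12   1.571] -> 0.0834 0.6688 0.02 0.0 0.0001 0.9629  rows 8
[ 0.434 -0.054  0.036  1.571] -> 0.0834 0.6688 0.188 0.0 0.0001 0.9629  rows 8
ret
[ 0.432 -0.1    0.16   3.142] -> 0.0758 0.5771 -0.06 -0.0001 0.0001 -0.0842  rows 5
[0.432 0.062 0.12  3.142] -> 0.1166 0.8985 0.02 -0.0001 0.0001 -0.0842  rows 8
[0.432 0.062 0.036 3.142] -> 0.1166 0.8985 0.188 -0.0001 0.0001 -0.0842  rows 8
```

About 1.5 N, so box C is light and goes to the far slot of the returns tray.

```bash
python3 - <<'E'
from h import *
plan((.432,.02,.14,3.1416))
plan((.432,.146,.10,3.1416),(.432,.146,.0355,3.1416),start=(.432,.02,.14,3.1416))
E
```

```text
[0.432 0.02  0.14  3.142] -> 0.106 0.8151 -0.02 -0.0001 0.0001 -0.0842  rows 7
[0.432 0.146 0.1   3.142] -> -0.0 0.252 0.08 0.0 0.0 0.0  rows 3
[0.432 0.146 0.036 3.142] -> -0.0 0.252 0.209 0.0 0.0 0.0  rows 3
```

```bash
python3 -m crank '0.053 0.4 -0.03 0 0 -0.04 0.3;0.106 0.815 -0.02 0 0 -0.084 0.3;0.106 0.815 -0.02 0 0 -0.084 0.3;0.106 0.815 -0.02 0 0 -0.084 0.3;0.106 0.815 -0.02 0 0 -0.084 0.3;0.106 0.815 -0.02 0 0 -0.084 0.3;0.106 0.815 -0.02 0 0 -0.084 0.3;0.106 0.815 -0.02 0 0 -0.084 0.3;0.106 0.815 -0.02 0 0 -0.084 0.3;0.106 0.815 -0.02 0 0 -0.084 0.3' 40
python3 -m crank '0 0.252 0.08 0 0 0 0.3;0 0.252 0.08 0 0 0 0.3;0 0.252 0.08 0 0 0 0.3;0 0.252 0.08 0 0 0 0.3;0 0.252 0.08 0 0 0 0.3;0 0.252 0.15 0 0 0 0.3;0 0.252 0.19 0 0 0 0.3;0 0.252 0.208 0 0 0 0.3;0 0.252 0.208 0 0 0 0.3;0 0.252 0.208 0 0 0 0.3'
python3 - <<'E'
from h import *
print(bot.state()['joint_pos'].round(2))
plan((.432,.146,.035,3.1416))
E
```

```text
time: 8.68
ee_pos: [0.4322, 0.0189, 0.2948]
tool_rot: [0.001, 1.0, -0.0, 0.0]
force: [1.1, 0.7, -1.4]
grip_width: 0.0537
gripper_force: 45.6
time: 9.93
ee_pos: [0.4327, 0.1454, 0.1914]
tool_rot: [0.001, 1.0, 0.0, 0.001]
force: [-0.6, 0.1, -0.6]
grip_width: 0.0539
gripper_force: 46.5
[ 0.06  0.25  2.04 -0.    0.86 -1.51]
[0.432 0.146 0.035 3.142] -> 0.0013 0.0012 0.0033 0.0 0.001 -0.0009  rows 1
```

```bash
python3 -m crank '0 0 0 0 0 0 0.9;0 0 0 0 0 0 0.9;0 0 0 0 0 0 0.9;0 0 -0.08 0 0 0 0.9;0 0 -0.2 0 0 0 0.9;0 0 -0.2 0 0 0 0.9;0 0 -0.2 0 0 0 0.9'
python3 - <<'E'
from h import *
s,c=snap('top','t2.png')
im=cv2.imread('pics/t2.png'); cv2.imwrite('pics/t2c.png',cv2.resize(im[260:340,180:510],None,fx=2.4,fy=2.4,interpolation=cv2.INTER_CUBIC))
plan((.437,-.05,.12,3.057),(.437,-.271,.12,3.057))
E
```

```text
time: 10.8
ee_pos: [0.4318, 0.146, 0.2905]
tool_rot: [0.0, 1.0, 0.0, 0.0]
force: [-0.2, 0.6, -0.7]
grip_width: 0.0768
gripper_force: 0.0
[ 0.437 -0.05   0.12   3.057] -> -0.0114 -0.3918 0.0299 -0.0001 -0.0012 0.0562  rows 4
[ 0.437 -0.271  0.12   3.057] -> -0.0115 -0.8338 0.03 -0.0001 -0.0012 0.0562  rows 7
```

View pics/t2c.png

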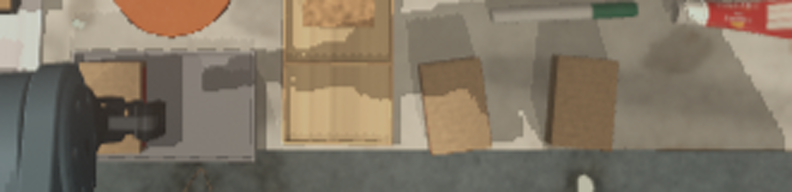

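Box C stands in the returns tray; A (370,304) and B (423,302) haven't moved. Next is B.

```bash
python3 -m crank '-0.0115 -0.834 0.03 0 0 0.056 1;-0.0115 -0.834 0.03 0 0 0.056 1;-0.0115 -0.834 0.03 0 0 0.056 1;-0.0115 -0.834 0.03 0 0 0.056 1;-0.0115 -0.834 0.03 0 0 0.056 1;-0.0115 -0.834 0.03 0 0 0.056 1;-0.0115 -0.834 0.03 0 0 0.056 1;-0.0115 -0.834 0.03 0 0 0.056 1;-0.0115 -0.834 0.03 0 0 0.056 1;-0.0115 -0.834 0.03 0 0 0.056 1;-0.0115 -0.834 0.03 0 0 0.056 1'
python3 -m crank '0 0 0.1 0 0 0 1;0 0 0.18 0 0 0 1;0 0 0.18 0 0 0 1;0 0 0.18 0 0 0 1;0 0 0.18 0 0 0 0.3;0 0 0.18 0 0 0 0.3;0 0 0.18 0 0 0 0.3;0 0 0.18 0 0 0 0.3;0 0 0.18 0 0 0 0.3;0 0 0.18 0 0 0 0.3' 40
python3 -m crank '0 0 -0.1 0 0 0 0.3;0 0 -0.2 0 0 0 0.3;0 0 -0.2 0 0 0 0.3;0 0 -0.2 0 0 0 0.3;0 0 -0.2 0 0 0 0.3;0 0 -0.2 0 0 0 0.3;0 0 -0.2 0 0 0 0.3;0 0 -0.2 0 0 0 0.3'
python3 -m crank '0 0 0 0 0 0 0.3;0 0 0 0 0 0 0.3'
python3 - <<'E'
from h import *
plan((.434,-.14,.14,2.3),(.434,-.054,.12,1.571))
plan((.434,-.054,.036,1.571),start=(.434,-.054,.12,1.571))
print('ret');plan((.432,-.07,.15,3.1416),(.432,.062,.12,3.1416),(.432,.062,.0355,3.1416))
E
```

```text
time: 12.22
ee_pos: [0.4378, -0.2699, 0.2756]
tool_rot: [0.041, 0.999, 0.0, -0.0]
force: [0.4, 0.3, -0.1]
grip_width: 0.0852
gripper_force: 0.0
time: 13.48
ee_pos: [0.4384, -0.2717, 0.1876]
tool_rot: [0.042, 0.999, -0.001, 0.001]
force: [-0.8, 0.9, 7.1]
grip_width: 0.0535
gripper_force: 42.0
time: 14.48
ee_pos: [0.4376, -0.271, 0.2853]
tool_rot: [0.042, 0.999, 0.0, -0.0]
force: [0.3, -0.5, -1.0]
grip_width: 0.0534
gripper_force: 43.8
time: 14.72
ee_pos: [0.4377, -0.2711, 0.2857]
tool_rot: [0.042, 0.999, 0.0, 0.0]
force: [0.3, -1.3, -1.5]
grip_width: 0.0537
gripper_force: 43.8
[ 0.434 -0.14   0.14   2.3  ] -> 0.0294 0.2606 -0.018 0.0 0.0 0.5048  rows 5
[ 0.434 -0.054  0.12   1.571] -> 0.0439 0.432 0.022 0.0 0.0 0.9908  rows 8
[ 0.434 -0.054  0.036  1.571] -> 0.0 -0.0 0.168 0.0 0.0 0.0  rows 2
ret
[ 0.432 -0.07   0.15   3.142] -> 0.0452 0.3998 -0.038 0.0 0.0 -0.0562  rows 4
[0.432 0.062 0.12  3.142] -> 0.0674 0.6628 0.022 0.0 0.0 -0.0562  rows 6
[0.432 0.062 0.036 3.142] -> 0.0674 0.6628 0.191 0.0 0.0 -0.0562  rows 6
```

B is also about 1.5 N, so light, and goes to the near slot. A must be the heavy one.

```bash
python3 -m crank '0.045 0.4 -0.02 0 0 -0.056 0.3;0.0675 0.663 0.022 0 0 -0.056 0.3;0.0675 0.663 0.022 0 0 -0.056 0.3;0.0675 0.663 0.022 0 0 -0.056 0.3;0.0675 0.663 0.022 0 0 -0.056 0.3;0.0675 0.663 0.022 0 0 -0.056 0.3;0.0675 0.663 0.022 0 0 -0.056 0.3;0.0675 0.663 0.022 0 0 -0.056 0.3;0.0675 0.663 0.022 0 0 -0.056 0.3;0.0675 0.663 0.022 0 0 -0.056 0.3'
python3 -m crank '0 0 0.08 0 0 0 0.3;0 0 0.14 0 0 0 0.3;0 0 0.168 0 0 0 0.3;0 0 0.168 0 0 0 0.3;0 0 0.168 0 0 0 0.3;0 0 0.168 0 0 0 0.8;0 0 0.168 0 0 0 0.8;0 0 0.168 0 0 0 0.8;0 0 0.09 0 0 0 0.8;0 0 0 0 0 0 0.8;0 0 0 0 0 0 0.8'
python3 - <<'E'
from h import *
plan((.432,-.158,.12,3.275))
plan((.432,-.158,.031,3.275),start=(.432,-.158,.12,3.275))
E
```

```text
time: 15.98
ee_pos: [0.4321, 0.0612, 0.2747]
tool_rot: [0.001, 1.0, -0.0, 0.0]
force: [0.4, 0.2, -1.9]
grip_width: 0.0537
gripper_force: 44.0
time: 17.35
ee_pos: [0.4336, 0.062, 0.2782]
tool_rot: [-0.0, 1.0, -0.0, 0.004]
force: [0.4, -0.5, -0.5]
grip_width: 0.0684
gripper_force: 0.0
[ 0.432 -0.158  0.12   3.275] -> 0.0033 -0.44 0.0073 -0.001 0.0051 -0.0889  rows 4
[ 0.432 -0.158  0.031  3.275] -> 0.0 -0.0 0.178 0.0 0.0 0.0  rows 2
```

```bash
python3 -m crank '0 -0.44 0 0 0 -0.089 0.82;0 -0.44 0 0 0 -0.089 0.82;0 -0.44 0 0 0 -0.089 0.82;0 -0.44 0 0 0 -0.089 0.82;0 -0.44 0 0 0 -0.089 0.82;0 -0.44 0 0 0 -0.089 0.82;0 -0.44 0 0 0 -0.089 0.82;0 -0.44 0 0 0 -0.089 0.82'
python3 - <<'E'
from h import *
s,c=snap('wrist','w3.png')
for d in bot.regions_of('tack_box_1_center','wrist'): print(d['score'],d['pixel'],at(c,d['pixel'],.034,s))
plan((.432,-.158,.031,3.275))
E
```

```text
time: 18.35
ee_pos: [0.4319, -0.1569, 0.2745]
tool_rot: [-0.067, 0.998, 0.0, -0.0]
force: [0.4, -0.4, 0.7]
grip_width: 0.0698
gripper_force: 0.0
0.58 [320.2, 243.1] [ 0.42459544 -0.15849168  0.034     ]
[ 0.432 -0.158  0.031  3.275] -> 0.0002 -0.0016 0.178 -0.0 0.0 0.0007  rows 2
```

View pics/w3.png

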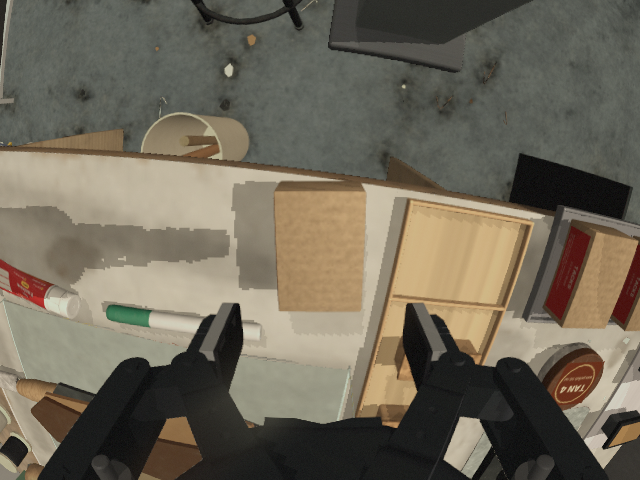

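Box A is centred at (320,246) and unmoved; the light boxes stand in the returns tray on the right. Grasp it and lift.

```bash
python3 -m crank '0 0 0.1 0 0 0 0.82;0 0 0.178 0 0 0 0.82;0 0 0.178 0 0 0 0.82;0 0 0.178 0 0 0 0.82;0 0 0.178 0 0 0 0.3;0 0 0.178 0 0 0 0.3;0 0 0.178 0 0 0 0.3;0 0 0.178 0 0 0 0.3;0 0 0.178 0 0 0 0.3;0 0 0.178 0 0 0 0.3' 50
python3 -m crank '0 0 -0.1 0 0 0 0.3;0 0 -0.2 0 0 0 0.3;0 0 -0.2 0 0 0 0.3;0 0 -0.2 0 0 0 0.3;0 0 -0.2 0 0 0 0.3;0 0 -0.2 0 0 0 0.3;0 0 -0.2 0 0 0 0.3;0 0 -0.2 0 0 0 0.3'
python3 - <<'E'
from h import *
plan((.434,-.10,.13,2.4),(.434,-.054,.12,1.571))
plan((.434,-.054,.036,1.571),start=(.434,-.054,.12,1.571))
E
```

```text
time: 19.7
ee_pos: [0.4329, -0.1586, 0.1878]
tool_rot: [-0.067, 0.998, -0.001, 0.002]
force: [0.1, 0.6, 6.4]
grip_width: 0.0533
gripper_force: 53.7
time: 20.7
ee_pos: [0.4318, -0.1579, 0.2853]
tool_rot: [-0.067, 0.998, 0.0, -0.0]
force: [0.4, 0.0, -5.0]
grip_width: 0.0534
gripper_force: 59.6
[ 0.434 -0.1    0.13   2.4  ] -> -0.0197 0.1142 0.0013 0.0002 -0.0005 0.5832  rows 5
[ 0.434 -0.054  0.12   1.571] -> -0.0319 0.2054 0.0214 -0.0001 -0.0005 1.1358  rows 10
[ 0.434 -0.054  0.036  1.571] -> 0.0 -0.0 0.168 0.0 0.0 0.0  rows 2
```

5 N: A is the heavy one. Take it to the bay.

```bash
python3 -m crank '-0.02 0.114 0 0 0 0.583 0.3;-0.02 0.114 0 0 0 0.583 0.3;-0.02 0.114 0 0 0 0.583 0.3;-0.02 0.114 0 0 0 0.583 0.3;-0.02 0.114 0 0 0 0.583 0.3;-0.02 0.114 0 0 0 0.583 0.3;-0.02 0.114 0 0 0 0.583 0.3;-0.02 0.114 0 0 0 0.583 0.3'
python3 - <<'E'
from h import *
plan((.434,-.054,.12,1.571),(.434,-.054,.037,1.571))
E
```

```text
time: 21.7
ee_pos: [0.4342, -0.1001, 0.2857]
tool_rot: [0.362, 0.932, -0.0, -0.0]
force: [0.2, -0.0, -3.7]
grip_width: 0.0535
gripper_force: 60.8
[ 0.434 -0.054  0.12   1.571] -> 0.0625 0.0678 0.022 -0.0 -0.0 0.5539  rows 5
[ 0.434 -0.054  0.037  1.571] -> 0.0625 0.0678 0.188 -0.0 -0.0 0.5539  rows 5
```

```bash
python3 -m crank '0.0625 0.068 0.022 0 0 0.554 0.3;0.0625 0.068 0.022 0 0 0.554 0.3;0.0625 0.068 0.022 0 0 0.554 0.3;0.0625 0.068 0.022 0 0 0.554 0.3;0.0625 0.068 0.022 0 0 0.554 0.3;0.0625 0.068 0.022 0 0 0.554 0.3;0.0625 0.068 0.022 0 0 0.554 0.3;0.0625 0.068 0.022 0 0 0.554 0.3;0.0625 0.068 0.1 0 0 0.554 0.3;0.0625 0.068 0.17 0 0 0.554 0.3;0.0625 0.068 0.189 0 0 0.554 0.3;0.0625 0.068 0.189 0 0 0.554 0.3'
python3 -m crank '0 0 0 0 0 0 0.3;0 0 0 0 0 0 0.3'
python3 - <<'E'
from h import *
plan((.434,-.054,.035,1.571))
E
```

```text
time: 23.2
ee_pos: [0.4346, -0.054, 0.1919]
tool_rot: [0.707, 0.707, -0.0, 0.0]
force: [-0.2, 0.2, -3.7]
grip_width: 0.0536
gripper_force: 62.6
time: 23.45
ee_pos: [0.4343, -0.054, 0.1916]
tool_rot: [0.708, 0.707, 0.0, 0.0]
force: [0.1, 0.8, -4.5]
grip_width: 0.053
gripper_force: 62.6
[ 0.434 -0.054  0.035  1.571] -> -0.0001 -0.0007 0.0037 0.0005 0.0002 -0.001  rows 1
```

```bash
python3 -m crank '0 0 0.005 0 0 0 0.3;0 0 0.005 0 0 0 0.3;0 0 0.005 0 0 0 0.8;0 0 0.005 0 0 0 0.8;0 0 0.005 0 0 0 0.8;0 0 -0.06 0 0 0 0.8;0 0 -0.16 0 0 0 0.8;0 0 -0.26 0 0 0 0.8;0 0 -0.26 0 0 0 0.8;0 0 -0.26 0 0 0 0.8'
python3 - <<'E'
from h import *
s,c=snap('wrist','w4.png')
print(s['joint_pos'].round(2))
plan((.34,.10,.16,1.571),(.436,.263,.16,1.45))
plan((.436,.263,.031,1.45),start=(.436,.263,.16,1.45))
E
```

```text
time: 24.7
ee_pos: [0.4338, -0.0538, 0.3206]
tool_rot: [0.708, 0.707, -0.0, -0.0]
force: [-0.6, -0.2, -0.4]
grip_width: 0.0686
gripper_force: 0.0
[-0.4  -0.04  2.02  0.    1.16 -0.39]
[0.34  0.1   0.16  1.571] -> 0.3071 -0.1876 0.011 -0.0014 -0.0006 -0.0012  rows 3
[0.436 0.263 0.16  1.45 ] -> 0.6334 0.0039 0.0109 -0.0015 -0.0005 0.0795  rows 6
[0.436 0.263 0.031 1.45 ] -> 0.0 -0.0 0.258 0.0 0.0 0.0  rows 3
```

View pics/w4.png

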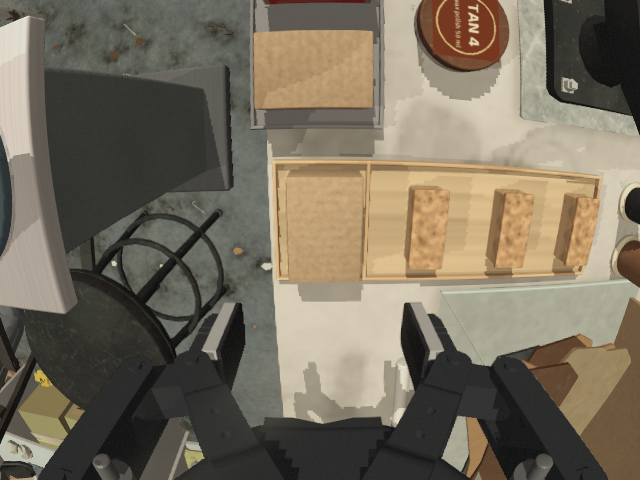

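The heavy box is in the bay (top x 286–364, bay x 279–368), and one light box is visible well inside the returns tray. Now the nearest lift, going round the front of the pad.

```bash
python3 -m crank '0.307 -0.16 0.01 0 0 0 0.8;0.307 -0.16 0.01 0 0 0 0.8;0.307 -0.16 0.01 0 0 0 0.8;0.307 -0.16 0.01 0 0 0 0.8;0.633 0.004 0.06 0 0 0.067 0.8;0.633 0.004 0.06 0 0 0.067 0.8;0.633 0.004 0.06 0 0 0.067 0.8;0.633 0.004 0.06 0 0 0.067 0.8;0.633 0.004 0.06 0 0 0.067 0.8;0.633 0.004 0.06 0 0 0.067 0.8;0.633 0.004 0.06 0 0 0.067 0.8'
python3 - <<'E'
from h import *
s,c=snap('wrist','w5.png')
for d in bot.regions_of('lift_1_center','wrist'):
    m=d['pixels'].astype(np.uint8); r=cv2.minAreaRect(cv2.findNonZero(m)); B=np.array([at(c,p,.034,s)[:2] for p in cv2.boxPoints(r)])
    print(d['score'],d['pixel'],B.mean(0).round(4),B.round(4).tolist())
plan((.436,.263,.031,1.47))
s,c=snap('top')
for d in bot.regions_of('lift_1_center','top'): print(d['score'],d['pixel'])
E
```

```text
time: 26.12
ee_pos: [0.4366, 0.2616, 0.2917]
tool_rot: [0.743, 0.67, 0.0, 0.0]
force: [0.1, -0.0, -0.3]
grip_width: 0.0684
gripper_force: 0.0
0.74 [402.7, 197.6] [0.5275 0.2758] [[0.3923, 0.3243], [0.6541, 0.3267], [0.6807, 0.2175], [0.383, 0.2348]]
0.69 [318.8, 244.5] [0.4355 0.2647] [[0.4075, 0.2301], [0.4178, 0.3041], [0.4612, 0.2995], [0.4556, 0.2251]]
[0.436 0.263 0.031 1.47 ] -> 0.0019 -0.0017 0.2121 0.0006 -0.0003 -0.0015  rows 2
0.61 [171.6, 302.6]
```

View pics/w5.png

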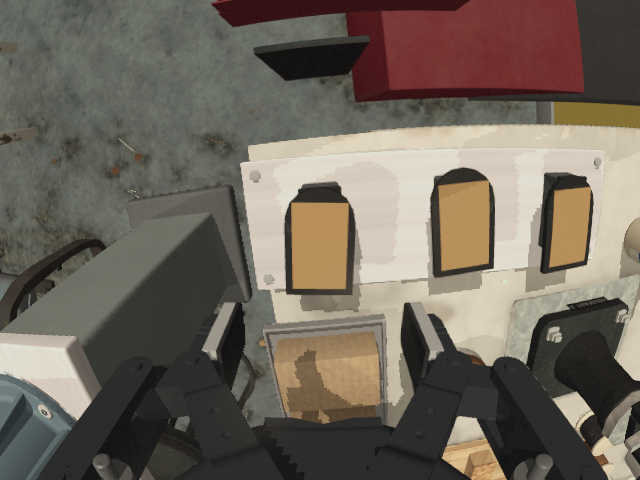

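The lift sits centred and aligned at (319,243). Grasp it and raise.

```bash
python3 -m crank '0.002 -0.002 0.11 0 0 0 0.8;0.002 -0.002 0.19 0 0 0 0.8;0.002 -0.002 0.212 0 0 0 0.8;0.002 -0.002 0.212 0 0 0 0.8;0.002 -0.002 0.212 0 0 0 0.8;0.002 -0.002 0.212 0 0 0 0.3;0.002 -0.002 0.212 0 0 0 0.3;0.002 -0.002 0.212 0 0 0 0.3;0.002 -0.002 0.212 0 0 0 0.3;0.002 -0.002 0.212 0 0 0 0.3;0.002 -0.002 0.212 0 0 0 0.3' 30
python3 -m crank '0 0 -0.08 0 0 0 0.3;0 0 -0.18 0 0 0 0.3;0 0 -0.28 0 0 0 0.3;0 0 -0.28 0 0 0 0.3;0 0 -0.28 0 0 0 0.3'
python3 - <<'E'
from h import *
s,c=snap('wrist','w6.png')
plan((.36,.12,.17,1.5),(.40,-.054,.17,1.571))
plan((.668,-.054,.17,1.571),(.668,-.054,.05,1.571),start=(.40,-.054,.17,1.571))
E
```

```text
time: 27.7
ee_pos: [0.4364, 0.2639, 0.1867]
tool_rot: [0.742, 0.67, 0.001, 0.001]
force: [-0.7, -0.6, 5.7]
grip_width: 0.0454
gripper_force: 30.1
time: 28.32
ee_pos: [0.4354, 0.2636, 0.3251]
tool_rot: [0.742, 0.67, 0.0, 0.0]
force: [-0.3, 0.2, -1.4]
grip_width: 0.045
gripper_force: 31.4
[0.36 0.12 0.17 1.5 ] -> -0.3008 -0.1202 -0.0006 -0.0011 0.0005 -0.0208  rows 3
[ 0.4   -0.054  0.17   1.571] -> -0.6388 -0.0052 -0.0006 -0.0011 0.0004 -0.0681  rows 6
[ 0.668 -0.054  0.17   1.571] -> -0.0001 0.536 0.0 0.0 0.0 0.0  rows 5
[ 0.668 -0.054  0.05   1.571] -> -0.0001 0.536 0.24 0.0 0.0 0.0  rows 5
```

View pics/w6.png

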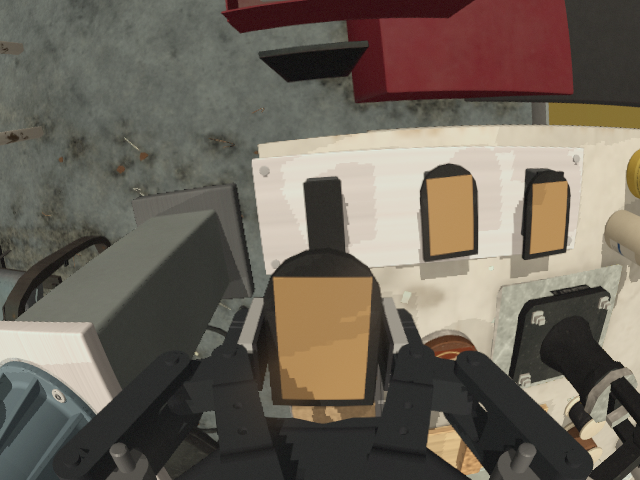

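```bash
python3 -m crank '-0.3 -0.12 0 0 0 -0.021 0.3;-0.3 -0.12 0 0 0 -0.021 0.3;-0.3 -0.12 0 0 0 -0.021 0.3;-0.639 -0.005 0 0 0 -0.068 0.3;-0.639 -0.005 0 0 0 -0.068 0.3;-0.639 -0.005 0 0 0 -0.068 0.3;-0.639 -0.005 0 0 0 -0.068 0.3;-0.639 -0.005 0 0 0 -0.068 0.3;-0.639 -0.005 0 0 0 -0.068 0.3;-0.639 -0.005 0 0 0 -0.068 0.3'
python3 -m crank '0.006 0.536 0 0 0 0 0.3;0.006 0.536 0 0 0 0 0.3;0.006 0.536 0 0 0 0 0.3;0.006 0.536 0 0 0 0 0.3;0.006 0.536 0 0 0 0 0.3;0.006 0.536 0 0 0 0 0.3;0.006 0.536 0 0 0 0 0.3;0.006 0.536 0.1 0 0 0 0.3;0.006 0.536 0.2 0 0 0 0.3;0.006 0.536 0.24 0 0 0 0.3;0.006 0.536 0.24 0 0 0 0.3'
python3 - <<'E'
from h import *
s,c=snap('wrist','w7.png')
print(s['joint_pos'].round(2))
plan((.668,-.05,.0325,1.571))
E
```

```text
time: 29.62
ee_pos: [0.4005, -0.0527, 0.3249]
tool_rot: [0.706, 0.708, -0.0, -0.0]
force: [-0.6, 0.2, -1.6]
grip_width: 0.0454
gripper_force: 31.4
time: 31.0
ee_pos: [0.6678, -0.0507, 0.2044]
tool_rot: [0.707, 0.707, -0.001, -0.001]
force: [0.7, -0.3, -0.0]
grip_width: 0.0449
gripper_force: 31.4
[-0.25  0.61  1.47 -0.    1.07 -0.25]
[ 0.668 -0.05   0.032  1.571] -> 0.0019 -0.0017 0.0382 0.0005 0.0001 -0.0001  rows 1
```

View pics/w7.png

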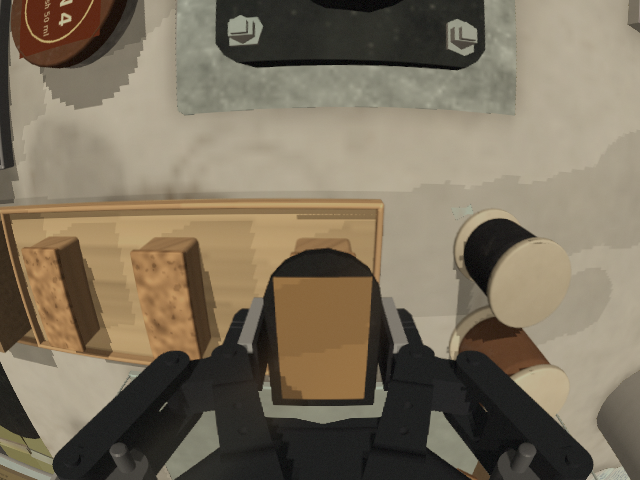

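Lift hangs right over rib 3 (rib end 293–355, lift centre 324); the spools are just right of the finger, so open only a little.

```bash
python3 -m crank '0.002 0 0.02 0 0 0 0.3;0.002 0 0.037 0 0 0 0.3;0.002 0 0.037 0 0 0 0.3;0.002 0 0.037 0 0 0 0.3'
python3 -m crank '0 0 0.002 0 0 0 0.3;0 0 0.002 0 0 0 0.62;0 0 0.002 0 0 0 0.62;0 0 0.002 0 0 0 0.62;0 0 -0.06 0 0 0 0.62;0 0 -0.16 0 0 0 0.62;0 0 -0.28 0 0 0 0.62;0 0 -0.28 0 0 0 0.62;0 0 -0.28 0 0 0 0.62'
python3 - <<'E'
from h import *
s,c=snap('wrist','w8.png')
im=cv2.imread('pics/w8.png')
plan((.40,-.05,.17,1.571))
plan((.36,.12,.17,1.571),(.436,.21,.17,1.571),(.536,.267,.14,1.571),start=(.40,-.05,.17,1.571))
E
```

```text
time: 31.55
ee_pos: [0.6687, -0.0499, 0.1867]
tool_rot: [0.707, 0.707, -0.0, -0.0]
force: [-0.0, -0.3, -0.4]
grip_width: 0.0455
gripper_force: 31.5
time: 32.67
ee_pos: [0.6685, -0.0498, 0.3264]
tool_rot: [0.707, 0.707, -0.0, -0.0]
force: [-0.4, -0.8, -0.3]
grip_width: 0.0529
gripper_force: 0.0
[ 0.4   -0.05   0.17   1.571] -> -0.0005 -0.5362 0.0022 -0.0016 -0.0004 -0.0002  rows 5
[0.36  0.12  0.17  1.571] -> 0.34 -0.0799 -0.0 0.0 0.0 0.0  rows 3
[0.436 0.21  0.17  1.571] -> 0.52 0.0721 0.0 0.0 0.0 0.0  rows 5
[0.536 0.267 0.14  1.571] -> 0.6339 0.2721 0.06 0.0 0.0 0.0  rows 6
```

View pics/w8.png

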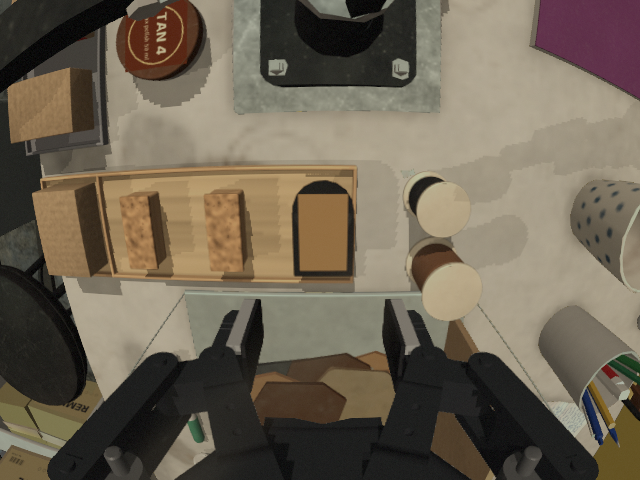

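Lift 1 lies on rib 3, centred and aligned. Next, the middle lift.

```bash
python3 -m crank '0 -0.536 0 0 0 0 0.8;0 -0.536 0 0 0 0 0.8;0 -0.536 0 0 0 0 0.8;0 -0.536 0 0 0 0 0.8;0 -0.536 0 0 0 0 0.8;0 -0.536 0 0 0 0 0.8;0.34 -0.616 0 0 0 0 0.8;0.34 -0.616 0 0 0 0 0.8;0.34 -0.616 0 0 0 0 0.8;0.34 -0.616 0 0 0 0 0.8'
python3 -m crank '0.18 0.152 0 0 0 0 0.8;0.18 0.152 0 0 0 0 0.8;0.18 0.152 0 0 0 0 0.8;0.294 0.352 0.06 0 0 -0.013 0.8;0.294 0.352 0.06 0 0 -0.013 0.8;0.294 0.352 0.06 0 0 -0.013 0.8;0.294 0.352 0.06 0 0 -0.013 0.8;0.294 0.352 0.06 0 0 -0.013 0.8'
cat >> h.py <<'E'
def lift(s,c,guess):
    for d in bot.regions_of('lift_1_center','wrist'):
        m=d['pixels']; ys,xs=np.nonzero(m); P=np.array([at(c,(x,y),.034,s)[:2] for x,y in zip(xs,ys)],np.float32)
        r=cv2.minAreaRect(P*1000); print(round(d['score'],2),d['pixel'],np.round(r[0],1),np.round(r[1],1),round(r[2],1))
E
python3 - <<'E'
from h import *
s,c=snap('wrist','w9.png')
lift(s,c,0)
plan((.536,.267,.031,1.59))
E
```

```text
time: 33.98
ee_pos: [0.3604, 0.123, 0.3261]
tool_rot: [0.705, 0.709, -0.0, -0.001]
force: [-0.4, -0.6, 0.3]
grip_width: 0.0688
gripper_force: 0.0
time: 34.98
ee_pos: [0.5363, 0.2663, 0.2974]
tool_rot: [0.7, 0.714, 0.0, 0.0]
force: [-0.7, -1.2, 0.2]
grip_width: 0.0681
gripper_force: 0.0
0.69 [187.4, 434.6] [426.9  79.4] [121.9  54. ] 44.1
[0.536 0.267 0.031 1.59 ] -> 0.0008 -0.001 0.2244 0.0011 -0.0002 -0.0001  rows 2
```

View pics/w9.png

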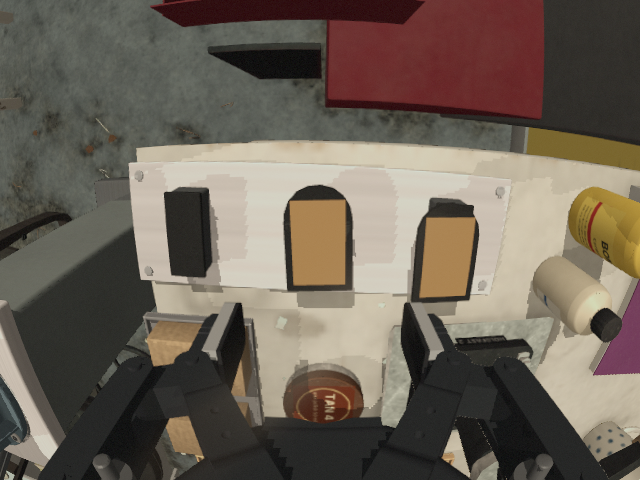

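The middle lift is centred and aligned between the fingers at (319,238). Grasp it.

```bash
python3 - <<'E'
from h import *
s=bot.state();c=bot.read_camera('wrist')
for p in [(319,186),(319,291),(286,240),(352,240)]: print(at(c,p,.034,s).round(4))
E
python3 -m crank '0.002 -0.001 0.11 0 0 0 0.8;0.002 -0.001 0.19 0 0 0 0.8;0.002 -0.001 0.224 0 0 0 0.8;0.002 -0.001 0.224 0 0 0 0.8;0.002 -0.001 0.224 0 0 0 0.8;0.002 -0.001 0.224 0 0 0 0.3;0.002 -0.001 0.224 0 0 0 0.3;0.002 -0.001 0.224 0 0 0 0.3;0.002 -0.001 0.224 0 0 0 0.3;0.002 -0.001 0.224 0 0 0 0.3;0.002 -0.001 0.224 0 0 0 0.3' 30
python3 -m crank '0 0 -0.08 0 0 0 0.3;0 0 -0.18 0 0 0 0.3;0 0 -0.28 0 0 0 0.3;0 0 -0.28 0 0 0 0.3;0 0 -0.28 0 0 0 0.3'
python3 - <<'E'
from h import *
plan((.436,.22,.17,1.571),(.36,.12,.17,1.571),(.40,-.05,.17,1.571))
plan((.592,-.050,.17,1.45),(.592,-.050,.05,1.45),start=(.40,-.05,.17,1.571))
E
```

```text
[0.5346 0.3061 0.034 ]
[0.5357 0.2314 0.034 ]
[0.5131 0.2692 0.034 ]
[0.5572 0.2699 0.034 ]
time: 36.5
ee_pos: [0.5369, 0.2684, 0.1866]
tool_rot: [0.7, 0.714, 0.001, 0.001]
force: [-1.4, -1.0, 5.7]
grip_width: 0.0452
gripper_force: 30.3
time: 37.12
ee_pos: [0.5359, 0.268, 0.3248]
tool_rot: [0.7, 0.714, 0.0, 0.0]
force: [-0.3, 0.5, -0.8]
grip_width: 0.0451
gripper_force: 31.3
[0.436 0.22  0.17  1.571] -> -0.0922 -0.2017 0.0002 0.0002 -0.0001 0.0129  rows 2
[0.36  0.12  0.17  1.571] -> -0.2892 -0.3575 0.0001 0.0002 -0.0001 0.0129  rows 4
[ 0.4   -0.05   0.17   1.571] -> -0.6307 -0.2842 0.0001 0.0002 -0.0001 0.0129  rows 6
[ 0.592 -0.05   0.17   1.45 ] -> -0.0001 0.384 0.0 -0.0 -0.0 0.0807  rows 4
[ 0.592 -0.05   0.05   1.45 ] -> -0.0001 0.384 0.24 -0.0 -0.0 0.0807  rows 4
```

```bash
python3 -m crank '-0.092 -0.202 0 0 0 0.013 0.3;-0.092 -0.202 0 0 0 0.013 0.3;-0.289 -0.357 0 0 0 0.013 0.3;-0.289 -0.357 0 0 0 0.013 0.3;-0.63 -0.284 0 0 0 0.013 0.3;-0.63 -0.284 0 0 0 0.013 0.3;-0.63 -0.284 0 0 0 0.013 0.3;-0.63 -0.284 0 0 0 0.013 0.3;-0.63 -0.284 0 0 0 0.013 0.3;-0.63 -0.284 0 0 0 0.013 0.3'
python3 -m crank '0 0.384 0 0 0 0.08 0.3;0 0.384 0 0 0 0.08 0.3;0 0.384 0 0 0 0.08 0.3;0 0.384 0 0 0 0.08 0.3;0 0.384 0 0 0 0.08 0.3;0 0.384 0.1 0 0 0.08 0.3;0 0.384 0.2 0 0 0.08 0.3;0 0.384 0.24 0 0 0.08 0.3;0 0.384 0.24 0 0 0.08 0.3'
python3 - <<'E'
from h import *
plan((.592,-.051,.0325,1.45))
E
```

```text
time: 38.38
ee_pos: [0.3998, -0.0483, 0.3239]
tool_rot: [0.706, 0.708, -0.0, -0.001]
force: [-0.0, -0.1, -1.0]
grip_width: 0.0451
gripper_force: 31.3
time: 39.5
ee_pos: [0.5913, -0.0492, 0.2043]
tool_rot: [0.748, 0.664, -0.001, -0.001]
force: [-0.4, -0.7, -0.3]
grip_width: 0.045
gripper_force: 31.3
[ 0.592 -0.051  0.032  1.45 ] -> -0.0034 0.0019 0.0342 -0.0016 -0.0003 0.0007  rows 1
```

```bash
python3 -m crank '-0.003 0.002 0.02 0 0 0 0.3;-0.003 0.002 0.036 0 0 0 0.3;-0.003 0.002 0.036 0 0 0 0.3;-0.003 0.002 0.036 0 0 0 0.3'
python3 -m crank '0 0 0.001 0 0 0 0.3;0 0 0.001 0 0 0 0.62;0 0 0.001 0 0 0 0.62;0 0 0.001 0 0 0 0.62;0 0 -0.06 0 0 0 0.62;0 0 -0.16 0 0 0 0.62;0 0 -0.28 0 0 0 0.62;0 0 -0.28 0 0 0 0.62;0 0 -0.28 0 0 0 0.62'
python3 - <<'E'
from h import *
s,c=snap('wrist','w10.png')
lift(s,c,0)
plan((.40,-.05,.17,1.571),(.36,.12,.17,1.571))
plan((.436,.22,.17,1.571),(.56,.258,.17,1.571),(.625,.259,.14,1.571),start=(.36,.12,.17,1.571))
E
```

```text
time: 40.0
ee_pos: [0.5933, -0.0513, 0.187]
tool_rot: [0.748, 0.663, 0.0, 0.0]
force: [0.6, 0.3, -0.2]
grip_width: 0.0455
gripper_force: 31.4
time: 41.12
ee_pos: [0.5929, -0.0511, 0.3265]
tool_rot: [0.748, 0.663, -0.0, 0.0]
force: [0.1, 0.5, -0.5]
grip_width: 0.053
gripper_force: 0.0
0.95 [422.0, 218.3] [669.  -49.7] [75.5 47. ] 89.2
0.61 [322.9, 235.2] [594.  -50.6] [75.2 46.3] 83.1
[ 0.4   -0.05   0.17   1.571] -> -0.044 -0.3824 0.0015 -0.0021 -0.0005 -0.0802  rows 4
[0.36  0.12  0.17  1.571] -> 0.284 -0.5025 0.0021 -0.0021 -0.0005 -0.0802  rows 5
[0.436 0.22  0.17  1.571] -> 0.2 0.152 0.0 0.0 0.0 0.0  rows 3
[0.56  0.258 0.17  1.571] -> 0.2759 0.4001 0.0 0.0 0.0 0.0  rows 4
[0.625 0.259 0.14  1.571] -> 0.2779 0.5301 0.06 0.0 0.0 0.0  rows 5
```

Measured on the tray: lifts at (0.669, -0.050) and (0.594, -0.051), both within tolerance. Third lift.

```bash
python3 -m crank '-0.044 -0.382 0 0 0 -0.08 0.8;-0.044 -0.382 0 0 0 -0.08 0.8;-0.044 -0.382 0 0 0 -0.08 0.8;-0.044 -0.382 0 0 0 -0.08 0.8;-0.044 -0.382 0 0 0 -0.08 0.8;0.284 -0.5025 0 0 0 -0.08 0.8;0.284 -0.5025 0 0 0 -0.08 0.8;0.284 -0.5025 0 0 0 -0.08 0.8;0.284 -0.5025 0 0 0 -0.08 0.8'
python3 -m crank '0.2 0.152 0 0 0 0 0.8;0.2 0.152 0 0 0 0 0.8;0.2 0.152 0 0 0 0 0.8;0.276 0.4 0 0 0 0 0.8;0.276 0.4 0 0 0 0 0.8;0.278 0.53 0.06 0 0 0 0.8;0.278 0.53 0.06 0 0 0 0.8;0.278 0.53 0.06 0 0 0 0.8;0.278 0.53 0.06 0 0 0 0.8;0.278 0.53 0.06 0 0 0 0.8'
python3 - <<'E'
from h import *
s,c=snap('wrist','w11.png')
lift(s,c,0)
plan((.625,.259,.031,1.571))
E
```

```text
time: 42.35
ee_pos: [0.3609, 0.1227, 0.3267]
tool_rot: [0.705, 0.709, 0.0, -0.0]
force: [-0.1, -0.6, -0.3]
grip_width: 0.0685
gripper_force: 0.0
time: 43.6
ee_pos: [0.625, 0.2589, 0.2983]
tool_rot: [0.707, 0.707, 0.001, 0.0]
force: [1.2, -0.3, -0.0]
grip_width: 0.0681
gripper_force: 0.0
0.59 [187.6, 453.3] [480.1  29.5] [41.3 44.3] 48.0
[0.625 0.259 0.031 1.571] -> -0.0002 -0.0007 0.2248 0.0011 -0.0003 0.0002  rows 2
```

```bash
python3 - <<'E'
from h import *
s,c=snap('wrist'); im=c['color']
print(bot.spot_in('lift_1_center','wrist'))
h=cv2.cvtColor(im,cv2.COLOR_RGB2HSV)
t=cv2.inRange(h,(8,90,110),(22,255,255)); t[:150]=0;t[320:]=0;t[:,:250]=0;t[:,400:]=0
ct=max(cv2.findContours(t,0,1)[0],key=cv2.contourArea)
P=np.array([at(c,p[0],.034,s)[:2] for p in ct],np.float32)*1000
print(cv2.minAreaRect(P), cv2.boundingRect(ct))
E
```

```text
[{'pixel': [320.7, 243.4], 'score': 0.69}, {'pixel': [190.7, 450.4], 'score': 0.22}]
((624.8687133789062, 257.23699951171875), (36.27401351928711, 60.416629791259766), 1.604812741279602) (291, 203, 57, 85)
```

```bash
python3 -m crank '0.001 0 0.11 0 0 -0.018 0.8;0.001 0 0.19 0 0 -0.018 0.8;0.001 0 0.224 0 0 -0.018 0.8;0.001 0 0.224 0 0 -0.018 0.8;0.001 0 0.224 0 0 -0.018 0.8;0.001 0 0.224 0 0 -0.018 0.3;0.001 0 0.224 0 0 -0.018 0.3;0.001 0 0.224 0 0 -0.018 0.3;0.001 0 0.224 0 0 -0.018 0.3;0.001 0 0.224 0 0 -0.018 0.3;0.001 0 0.224 0 0 -0.018 0.3' 30
python3 -m crank '0 0 -0.08 0 0 0 0.3;0 0 -0.18 0 0 0 0.3;0 0 -0.28 0 0 0 0.3;0 0 -0.28 0 0 0 0.3;0 0 -0.28 0 0 0 0.3'
python3 - <<'E'
from h import *
plan((.53,.25,.17,1.571),(.42,.21,.17,1.571),(.36,.12,.17,1.571),(.40,-.05,.17,1.571))
plan((.516,-.051,.17,1.72),(.516,-.051,.05,1.72),start=(.40,-.05,.17,1.571))
E
```

```text
time: 45.18
ee_pos: [0.6266, 0.2595, 0.1869]
tool_rot: [0.697, 0.717, 0.001, 0.001]
force: [-0.3, 0.9, 6.1]
grip_width: 0.0453
gripper_force: 30.8
time: 45.8
ee_pos: [0.6254, 0.2593, 0.3246]
tool_rot: [0.697, 0.717, -0.0, -0.0]
force: [-0.7, -0.0, -0.9]
grip_width: 0.0454
gripper_force: 31.2
[0.53  0.25  0.17  1.571] -> -0.0134 -0.1913 -0.0002 -0.0001 0.0 0.0179  rows 2
[0.42  0.21  0.17  1.571] -> -0.0874 -0.4133 -0.0002 -0.0001 0.0 0.0179  rows 4
[0.36  0.12  0.17  1.571] -> -0.2641 -0.5382 -0.0001 -0.0001 0.0 0.0179  rows 5
[ 0.4   -0.05   0.17   1.571] -> -0.6061 -0.4674 -0.0001 -0.0001 0.0 0.0179  rows 7
[ 0.516 -0.051  0.17   1.72 ] -> -0.002 0.232 0.0 0.0 0.0 -0.0993  rows 2
[ 0.516 -0.051  0.05   1.72 ] -> -0.002 0.232 0.24 0.0 0.0 -0.0993  rows 3
```

```bash
python3 -m crank '-0.013 -0.19 0 0 0 0.018 0.3;-0.013 -0.19 0 0 0 0.018 0.3;-0.087 -0.413 0 0 0 0.018 0.3;-0.087 -0.413 0 0 0 0.018 0.3;-0.264 -0.538 0 0 0 0.018 0.3;-0.264 -0.538 0 0 0 0.018 0.3;-0.606 -0.467 0 0 0 0.018 0.3;-0.606 -0.467 0 0 0 0.018 0.3;-0.606 -0.467 0 0 0 0.018 0.3;-0.606 -0.467 0 0 0 0.018 0.3;-0.606 -0.467 0 0 0 0.018 0.3'
python3 -m crank '-0.008 0.23 0 0 0 -0.1 0.3;-0.008 0.23 0 0 0 -0.1 0.3;-0.008 0.23 0 0 0 -0.1 0.3;-0.008 0.23 0 0 0 -0.1 0.3;-0.008 0.23 0.1 0 0 -0.1 0.3;-0.008 0.23 0.2 0 0 -0.1 0.3;-0.008 0.23 0.24 0 0 -0.1 0.3;-0.008 0.23 0.24 0 0 -0.1 0.3'
python3 - <<'E'
from h import *
plan((.515,-.054,.0322,1.72))
E
```

```text
time: 47.18
ee_pos: [0.3997, -0.0494, 0.3233]
tool_rot: [0.707, 0.707, -0.0, -0.002]
force: [-0.5, 1.0, -0.7]
grip_width: 0.0453
gripper_force: 31.3
time: 48.18
ee_pos: [0.5134, -0.0528, 0.2033]
tool_rot: [0.652, 0.758, -0.001, -0.002]
force: [-0.2, 0.1, -0.2]
grip_width: 0.0452
gripper_force: 31.3
[ 0.515 -0.054  0.032  1.72 ] -> -0.003 0.0029 0.0329 -0.0027 -0.0014 0.0009  rows 1
```

```bash
python3 -m crank '-0.002 0.002 0.02 0 0 0 0.3;-0.002 0.002 0.035 0 0 0 0.3;-0.002 0.002 0.035 0 0 0 0.3;-0.002 0.002 0.035 0 0 0 0.3'
python3 -m crank '0 0 0 0 0 0 0.3;0 0 0 0 0 0 0.62;0 0 0 0 0 0 0.62;0 0 0 0 0 0 0.62;0 0 -0.06 0 0 0 0.62;0 0 -0.16 0 0 0 0.62;0 0 -0.28 0 0 0 0.62;0 0 -0.28 0 0 0 0.62;0 0 -0.28 0 0 0 0.62'
python3 - <<'E'
from h import *
s,c=snap('wrist','w12.png')
lift(s,c,0)
plan((.36,-.30,.17,1.571))
E
```

```text
time: 48.68
ee_pos: [0.5168, -0.0548, 0.1875]
tool_rot: [0.652, 0.758, 0.0, 0.0]
force: [-0.1, -0.3, -1.0]
grip_width: 0.045
gripper_force: 31.3
time: 49.8
ee_pos: [0.5164, -0.0546, 0.3271]
tool_rot: [0.652, 0.758, 0.0, 0.0]
force: [-0.0, -0.7, -0.5]
grip_width: 0.0532
gripper_force: 0.0
0.9 [498.5, 254.8] [667.9 -51.8] [48.8 71.1] 1.5
0.44 [361.3, 209.2] [542.  -46.4] [ 92.5 274.7] 89.5
[ 0.36  -0.3    0.17   1.571] -> -0.4389 -0.3818 0.0022 -0.0018 -0.0008 0.0999  rows 5
```

Retreat over the front, clear of everything, and take the final look.

```bash
python3 -m crank '-0.02 -0.31 0 0 0 0 0.62;-0.02 -0.31 0 0 0 0 0.62;-0.02 -0.31 0 0 0 0 0.62;-0.439 -0.38 0 0 0 0 0.62;-0.439 -0.38 0 0 0 0 0.62;-0.439 -0.38 0 0 0 0 0.62;-0.439 -0.38 0 0 0 0 0.62;-0.439 -0.38 0 0 0 0 0.62;-0.439 -0.38 0 0 0 0 0.62'
python3 - <<'E'
from h import *
s,c=snap('top','t9.png')
im=cv2.imread('pics/t9.png'); cv2.imwrite('pics/t9c.png',cv2.resize(im[180:330,140:440],None,fx=2.66,fy=2.66,interpolation=cv2.INTER_CUBIC))
h=cv2.cvtColor(im,cv2.COLOR_BGR2HSV)
t=cv2.inRange(h,(8,90,110),(22,255,255))
for q in ('lift_1_center','tack_box_1_center'):
    for d in bot.regions_of(q,'top'):
        r=cv2.minAreaRect(cv2.findNonZero(d['pixels'].astype(np.uint8))); print(q,d['score'],at(c,r[0],.034).round(3),r)
E
```

```text
time: 51.02
ee_pos: [0.3615, -0.2986, 0.3261]
tool_rot: [0.652, 0.758, 0.001, -0.001]
force: [0.1, 0.4, 0.5]
grip_width: 0.0528
gripper_force: 0.0
lift_1_center 0.93 [ 0.671 -0.05   0.034] ((319.0, 192.0), (22.0, 34.0), 90.0)
tack_box_1_center 0.59 [ 0.436 -0.051  0.034] ((319.0, 302.0), (26.0, 38.0), 90.0)
```

View pics/t9c.png

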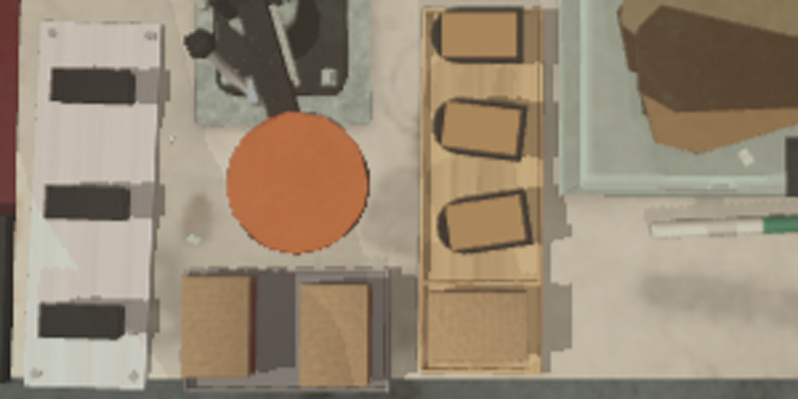

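Final view: three lifts on ribs at (481,35), (482,130), (487,222); the heavy box fills the bay; both light boxes are in the returns tray, but the left one (216,326) looks close to the wall, so I'll check it.

```bash
python3 - <<'E'
from h import *
s,c=snap('top')
f=lambda u,v,z: at(c,[(u+.5)/2.66-.5+140,(v+.5)/2.66-.5+180],z)[:2].round(4)
for p in [(182,326),(249,326),(216,276),(216,376),(300,334),(368,334),(334,283),(334,386)]: print(p,f(*p,.038))
for p in [(183,326),(388,326),(285,268),(285,389)]: print('tray',p,f(*p,.01))
for p in [(428,325),(527,325),(478,288),(478,364)]: print('heavy',p,f(*p,.038))
im=cv2.cvtColor(c['color'],cv2.COLOR_RGB2GRAY); print(im[302,200:245]); print(im[285:330,222])
E
```

```text
(182, 326) [0.4358 0.183 ]
(249, 326) [0.4359 0.1299]
(216, 276) [0.4753 0.1566]
(216, 376) [0.3965 0.1555]
(300, 334) [0.4296 0.0895]
(368, 334) [0.4298 0.0357]
(334, 283) [0.4699 0.063 ]
(334, 386) [0.3889 0.0622]
tray (183, 326) [0.434  0.1885]
tray (388, 326) [0.4343 0.0219]
tray (285, 268) [0.4812 0.1062]
tray (285, 389) [0.3834 0.105 ]
heavy (428, 325) [ 0.4369 -0.0118]
heavy (527, 325) [ 0.4371 -0.0902]
heavy (478, 288) [ 0.4662 -0.0513]
heavy (478, 364) [ 0.4063 -0.0515]
[160 167 167 164 160 156 151 147 143 142 142 139 134 136 139 140 138 137
 137 137 137 135 132 132 132 130 132 130 129 127 129 127 123  98  70  60
  78  86  86  86  87  86  86  86  86]
[132 134 132 133 133 132 131 133 131 131 134 134 132 134 133 132 135 132
 130 132 132 131 129 130 130 133 133 129 128 131 133 135 134 131 132 131
 122 122 124 123 112 118 105  96  97]
```

Everything is within limits: left light box +51 mm (limit 60) and level, right one −43 mm, heavy box within 3 mm of the bay centre, lift turns at most 0.15 rad.

```bash
python3 -c "
from plant import bot
print(bot.close_job())"
```

```text
the job is handed in; nothing more can be done
None
```

I handed in the job at about 51 s on the robot clock: the heavy tack box is in the job tray's bay, both light boxes are in the returns tray, and all three lifts are coated face up on their own ribs; by my last measurements all are within limits, but no verdict came back (one light box had shifted after placing, to 51 mm off the tray centre against a 60 mm limit).

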